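# Put the coffee scoop away and lock the drawer with its mushroom latch

### The job

Put the pink coffee scoop away in the open drawer of the ledge, and lock the drawer: while the drawer is still open press the steel mushroom latch down until it stays down, push the drawer fully home, then turn the latch clockwise until it can spring back up and lock the drawer. Leave the latch risen and turned back by itself, let go of everything, and leave the jar, pitcher, coaster and mug standing where they are.

Things in the scene. Friction and masses are not known exactly. Their poses are not given: they have to be found in the camera images.
- ledge: Varnished dark wood ledge, a fixed raised block 220 (x) x 800 (y) x 92 mm high on the counter (counter top at height 0); origin at the centre of its underside, its x axis points away from the robot, y to the left, z up. Its front face lies at x = -110 mm, its flat top at z = 92 mm. It carries the drawer (centre y = +60 mm, sliding out of the front face along -x) and the mushroom latch (axis at x = -35, y = -120 mm). Its place and yaw vary.
- drawer (a joint): How far the drawer is pulled out (m): 0 = fully home (hard stop), 0.12 = most open. Slides along the ledge's x; about 1.5 N of friction and no spring: it stays where it is left. With the latch up and the drawer open a bolt stops it about 31 mm short of home, so it can be shut only while the latch is down. With the drawer within about 3 mm of home the released latch rises and the bolt locks it; with the drawer partly in (3 to 31 mm) the bolt cannot rise.
- drawer_in (a point): Centre of the drawer's inner floor, moving with the drawer; axes as the ledge. Clear inside: 136 mm along x, 188 mm along y; side and back walls rise 38 mm above the floor (floor is 22 mm above the counter). The front panel's inner face is at x = -68 mm from here. The part of the drawer behind the ledge's front face is covered by the ledge top (underside 75 mm above the counter, 53 mm above this floor).
- drawer_front (a point): Centre of the outer face of the drawer's plain wooden front panel (14 mm thick, 214 mm wide along y, 72 mm high; this point is 51 mm above the counter); moves with the drawer; axes as the ledge. The panel's top is 36 mm above this point. A flat dark strip is only a mark: there is no handle. Push here along the ledge's +x.
- latch (a joint): How far the mushroom latch is pressed down (m): 0 = up, 0.014 = bottomed. Spring pushes it up with 3 N at the top and 6.5 N at the bottom; passing the catch adds up to about 4 N. Pressed beyond about 12 mm it is caught and rests at about 11 mm when let go. It is freed by turning its knob.
- latch_knob (a joint): Turn of the mushroom knob, clockwise seen from above (rad): 0 = rest, 1.22 = stop. Beyond about 0.85 (turn it 1.0 to be sure) the catch lets go and the latch springs up (if the drawer is home or well open). A weak spring (about 0.03 N m) turns it back to 0 within some 1.5 s after it is let go.
- latch_top (a point): Centre of the top of the mushroom latch's grip ridge, on the latch axis; moves and turns with it. The ridge is 50 mm long (this point's x axis), 18 mm thick (its y axis) and stands 26 mm above a round steel head of 60 mm diameter and 16 mm thickness. With the latch up this point is 62 mm above the ledge top. A black collar of 72 mm diameter, 6 mm high, surrounds the foot. At rest the ridge lies along the ledge's x.
- scoop_center (a point): Pink plastic coffee scoop, 140 mm long, about 40 g, standing on its bowl's base on the ledge: this point is half-way along it, 19 mm above its underside; x points along the handle away from the bowl, z up. The bowl is an open cup of 60 mm outer diameter, 38 mm high, centred at x = -40 mm; the handle is a bar 16 mm wide, 10 mm thick, from the bowl to x = +70 mm, its top 36 mm and its underside 26 mm above the scoop's underside.
- scoop_grip (a point): Point in the scoop's handle, 12 mm along x from scoop_center, 31 mm above the scoop's underside (mid-thickness of the bar); a good place to pinch the bar across its 16 mm width; axes as scoop_center.
- jar: Closed glass coffee jar with a steel cap, 80 mm diameter, 125 mm high, 0.45 kg; loose, on the ledge; origin at the centre of its underside. A bystander.
- pitcher: Open stainless milk pitcher, 82 mm diameter at the foot, 100 mm high, loop handle reaching 71 mm out along its +y, 0.35 kg; loose, on the ledge; origin at the centre of its underside. A bystander.
- coaster: Square white ceramic coaster 95 x 95 x 9 mm lying on the counter in front of the ledge; origin at the centre of its underside. A bystander.
- mug: Ceramic mug, 80 mm diameter, 88 mm high, handle along its +y, on the counter in front of the ledge to the left of the drawer; origin at the centre of its underside. A bystander.
There are look-alikes about, which are no part of the job. What is shaped like the part that bears scoop_center but blue, red or turquoise is not meant.

How it is judged:
By the outcome, as a careful person would: the job done as asked, in the order asked, and still so for the second after the job is handed in, with the robot touching nothing.
It also fails if it takes over 70 s, if anything falls off the work surface, if the arm or the gripper's body presses on something with over 40 N, if the wrist force passes 120 N, or if a joint passes its speed limit or range.

### The arm

A 6-joint arm with a two-finger parallel gripper is mounted at the origin on the work surface. World frame = base frame: x ahead of the robot, y to its left, z up, the work surface at z = 0. Lengths are in m, angles in rad, forces in N, time in s.
With the tool pointing down it reaches from about 0.35 to 0.875 m from the base axis. Payload 15.5 kg.
Tool frame: the origin (TCP) lies at the very end of the fingers, on their centre line; the grasp point (between the pads) lies 19 mm behind it (hold_point_z is the distance from the TCP to the grasp point, in m); x points along the fingers, y is the direction in which the jaws open and shut, and the axes are right-handed (so a half turn about x gives the same grasp; the last joint's range is limited). The gripper opens to 85 mm and grips with 20 to 120 N. Pads are 22 mm wide; open, the fingers measure 114 mm over their backs; the gripper's body (76 mm by 85 mm) begins 54 mm behind the grasp point. The pads swing forward as they close: fully open they stand 13 mm farther back than shut.
Start: joints at [-1.353, 0.494, 1.345, -0, 1.302, -0.096], TCP at [0.192, -0.595, 0.231] pointing down, gripper open.
Joint ranges: [-2.91, 2.91], [-0.82, 2.16], [0.22, 2.67], [-1.22, 4.37], [0.12, 2.79], [-3.08, 3.08]. Speed limits (rad/s): [1.89, 1.89, 2.57, 3.01, 3.01, 3.01].

### API

Orientations are given as a unit quaternion [w, x, y, z].
In Python, from workcell import get_obs, camera, job_done, hold_point_z gives the robot as it stands.
- The arm moves only by the shell command python3 -m creep 'ROWS'. ROWS is JSON, one flat list of numbers, 7 for each row, row after row: the shift along the tool's x, y, z in mm, then the turn, a rotation vector about the tool's x, y, z in degrees, then the finger opening in mm, from 0 to 85.4. A call has 1 to 20 rows; each row shifts and turns the commanded pose from where the row before left it, along the tool's axes as they then stand; what a row does not reach is not made up. A row lasts 1/12 s, in which the tool goes at most 41.7 mm and 7.16 degrees, less where a joint would pass 70% of its speed; a pose out of reach is approached as far as the arm can. A call with a gripper value outside its range is refused whole. The fingers move at their own pace and stop on an object; the grip force is fixed at half the most. Time passes only in rows, so rows that do not move let the fingers close. It gives the time, the measured TCP pose, the force and the opening at its end, in the units of the state.
- get_obs(): the state, without advancing time (a new reading comes with each control period).
- camera(name): name is "scene" or "top"; returns a dict with "img" (400x640x3 uint8, blue, green, red), "range_z" (400x640 float32, m along the optical axis (not along the pixel's ray), 0 where there is no reading), "camera_matrix" (3x3 intrinsics, pixels), "xyz" and "rotation" of the camera in the world. Camera axes: x right, y down, z forward; pixel columns grow to the right and rows downward; lengths in m; the calibration is good to about 2 mm. A picture is of the moment at which its call begins.
- job_done(): hands the job in, once; it reports no verdict.
The state is a dict: "time": time; "q": joint angles; "dq": joint speeds; "tau": joint torques, N m; "tool_pos": TCP position; "tool_rot": TCP orientation; "ft_force": force on the tool from outside, world axes, zero at the start; "moment": the same for the moment, N m; "width": opening from 0.0 (shut) to 1.0 (fully open).
Only numpy, scipy, OpenCV 4.12 (cv2) and the standard library are available. Lean on these libraries where they do the work, as an engineer would, in place of code of your own. Each camera call takes 0.05 s, during which the arm holds its last target.

## Working session

There is one attempt and no reset: what is moved stays moved. The work goes in short steps, Python scripts to look and compute and a shell command to move; the robot and the scene stay as the last step left them, time stands still between calls to the robot, and variables do not carry over. Pictures are saved under pics/ and viewed, and the job is handed in when it is done.

```bash
ls; mkdir -p pics
python3 - <<'E'
from workcell import get_obs,camera,hold_point_z
import cv2,numpy as np
o=get_obs()
for k,v in o.items(): print(k,np.round(v,4))
print(hold_point_z)
for n in("scene","top"):
    c=camera(n); cv2.imwrite(f"pics/{n}0.png",c["img"]); np.savez(f"pics/{n}0.npz",**c)
    print(n,c["camera_matrix"].tolist(),c["xyz"],np.round(c["rotation"],4).tolist())
E
```

```text
pics
time 0.0
q [-1.3535  0.4942  1.3462  0.      1.3025 -0.0955]
dq [-0.0012  0.0008  0.0003  0.0017  0.0008 -0.0009]
tau [-9.60000e-03 -8.82172e+01 -3.83877e+01 -4.00000e-04  1.00000e-02
  0.00000e+00]
tool_pos [ 0.1923 -0.5943  0.2307]
tool_rot [-0.1097 -0.6985 -0.1106  0.6985]
ft_force [-0.6479  0.1129  1.091 ]
moment [-0.005   0.0072  0.0041]
width 0.9982
0.0187
scene [[440.02070949065313, 0.0, 318.66139008726077], [0.0, 440.02070949065313, 199.97217872621337], [0.0, 0.0, 1.0]] [ 1.32757394 -0.22873451  0.79312083] [-0.3742, 0.7522, 0.481, -0.2508]
top [[503.5747102757372, 0.0, 323.6772600331358], [0.0, 503.5747102757372, 205.43072101670265], [0.0, 0.0, 1.0]] [0.36481385 0.10562189 1.38121345] [-0.0407, 0.7121, -0.6997, 0.0415]
```

View pics/scene0.png

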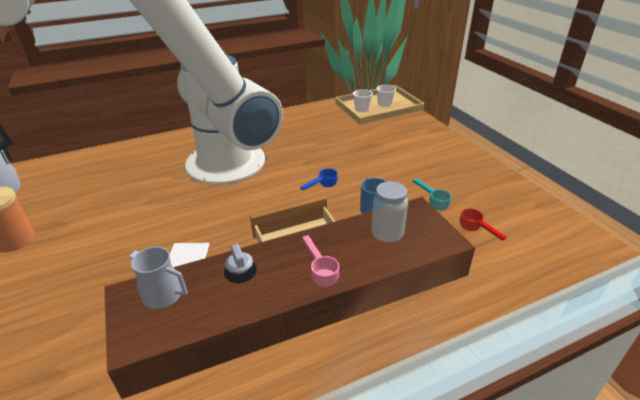

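View pics/top0.png

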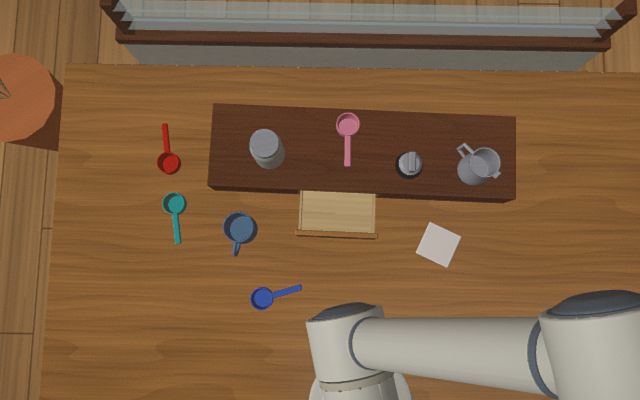

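In the top view the scoop candidates are pink with its bowl at (348,124), blue at (262,298), red at (168,163) and turquoise at (174,204). Pink on the ledge is the one meant. The latch is at (409,163) and the open drawer at (338,213).

```bash
cat > h.py <<'E'
import numpy as np,cv2
from scipy.spatial.transform import Rotation as R
def pts(c):
    K=c["camera_matrix"];z=c["range_z"];v,u=np.mgrid[:400,:640]
    p=np.stack([(u-K[0,2])/K[0,0]*z,(v-K[1,2])/K[1,1]*z,z],-1)
    r=np.asarray(c["rotation"]); M=R.from_quat(r[[1,2,3,0]]).as_matrix() if r.size==4 else r
    P=p@M.T+c["xyz"]; P[z==0]=np.nan
    return P
def proj(c,X):
    K=c["camera_matrix"];r=np.asarray(c["rotation"]);M=R.from_quat(r[[1,2,3,0]]).as_matrix()
    p=(np.asarray(X)-c["xyz"])@M; return (p/p[...,2:])@K.T
E
python3 - <<'E'
from h import *
t=np.load("pics/top0.npz"); s=np.load("pics/scene0.npz")
for n,c in(("top",t),("scene",s)):
    P=pts(c); hsv=cv2.cvtColor(c["img"],cv2.COLOR_BGR2HSV)
    if n=="top":
        for uv in[(338,213),(338,234),(440,245),(300,150),(409,163),(412,157),(265,140),(480,160),(240,228),(500,70)]: print(uv,np.round(P[uv[1],uv[0]],4))
    # ledge top
    m=(abs(P[...,2]-.092)<.006)&(P[...,0]>.3)&(P[...,0]<1)
    q=P[m][:,:2].astype(np.float32); 
    mm=cv2.morphologyEx(m.astype(np.uint8),cv2.MORPH_OPEN,np.ones((5,5)))
    k,l,st,_=cv2.connectedComponentsWithStats(mm); b=1+np.argmax(st[1:,4])
    q=P[l==b]; print(n,"ledge",cv2.minAreaRect(q[:,:2].astype(np.float32)),q[:,2].mean(),len(q))
    pk=(((hsv[...,0]>160)|(hsv[...,0]<3))&(hsv[...,1]>70)&(hsv[...,2]>120)&(P[...,2]>.1))
    q=P[pk]; print("pink",len(q),q.min(0),q.max(0))
    h=q[(q[:,2]>.118)]; rect=cv2.minAreaRect(h[:,:2].astype(np.float32)); print(rect,np.median(h[:,2]))
    print(cv2.boxPoints(rect))
c=t; cv2.imwrite("pics/crop1.png",cv2.resize(c["img"][90:250,190:530],None,fx=2.3,fy=2.3,interpolation=cv2.INTER_CUBIC))
E
```

```text
(338, 213) [0.5034 0.0664 0.0241]
(338, 234) [0.4426 0.0675 0.0887]
(440, 245) [ 0.4223 -0.2123  0.0109]
(300, 150) [0.6595 0.1698 0.0942]
(409, 163) [ 0.6185 -0.1046  0.1508]
(412, 157) [ 0.633  -0.1115  0.1545]
(265, 140) [0.6545 0.2472 0.2147]
(480, 160) [ 0.6404 -0.2977  0.0988]
(240, 228) [0.4593 0.3332 0.0059]
(500, 70) [ 0.9265 -0.3929 -0.006 ]
top ledge ((0.6625895500183105, 0.006974309682846069), (0.8012655973434448, 0.2219213843345642), 88.49269104003906) 0.0915923703858904 19523
pink 376 [0.61250832 0.01898927 0.10011856] [0.75263962 0.07781368 0.13417055]
((0.6844512820243835, 0.04083767533302307), (0.13811764121055603, 0.05861055850982666), 12.1798734664917) 0.12741796048877907
[[ 0.61076415  0.05491316]
 [ 0.62312984 -0.00237807]
 [ 0.7581384   0.02676219]
 [ 0.7457727   0.08405343]]
scene ledge ((0.6618879437446594, 0.004851639270782471), (0.8026489615440369, 0.22509828209877014), 88.40431213378906) 0.09319179525262741 22665
pink 777 [0.61472366 0.01519778 0.10005715] [0.75414945 0.07437878 0.13461714]
((0.6844497323036194, 0.039595454931259155), (0.13751120865345, 0.05859370157122612), 7.670663833618164) 0.12832544342324548
[[0.61239886 0.05945273]
 [0.6202198  0.00138335]
 [0.7565006  0.01973818]
 [0.74867964 0.07780756]]
```

View pics/crop1.png

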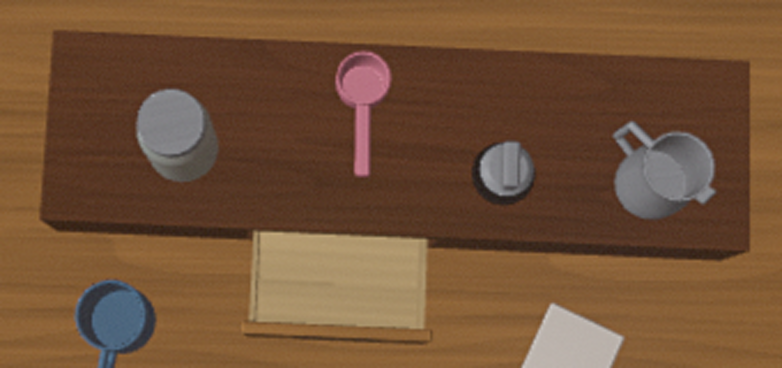

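```bash
cat >> h.py <<'E'
from workcell import get_obs
def toolM(o): 
    w=o["tool_rot"]; return R.from_quat([w[1],w[2],w[3],w[0]]).as_matrix()
L0=np.array([.6622,.006,0]);LY=np.radians(-1.55)
LM=R.from_euler('z',LY).as_matrix()
def toL(X): return (np.asarray(X)-L0)@LM
def toW(X): return np.asarray(X)@LM.T+L0
E
python3 - <<'E'
from h import *
o=get_obs(); print(np.round(toolM(o),4))
for n in("top","scene"):
    c=np.load(f"pics/{n}0.npz");P=pts(c); hsv=cv2.cvtColor(c["img"],cv2.COLOR_BGR2HSV)
    pk=(((hsv[...,0]>160)|(hsv[...,0]<3))&(hsv[...,1]>70)&(hsv[...,2]>120)&(P[...,2]>.1))
    q=P[pk]; h=q[(q[:,2]>.12)&(q[:,0]<.68)]
    m=h[:,:2].mean(0);u,s,v=np.linalg.svd(h[:,:2]-m); d=v[0]*np.sign(v[0,0]); print(n,"handle",m,np.degrees(np.arctan2(d[1],d[0])),h[:,0].min(),q[:,0].max(),h[:,2].mean())
    rim=q[(q[:,2]>.122)&(q[:,0]>.688)]; (a,b),r=cv2.minEnclosingCircle(rim[:,:2].astype(np.float32)); print(" bowl",a,b,r)
    Q=toL(P)
    lm=(Q[...,2]>.146)&(Q[...,2]<.165)&(abs(Q[...,0]+.035)<.05)&(abs(Q[...,1]+.12)<.05)
    q=Q[lm]; print(" ridge L",cv2.minAreaRect(q[:,:2].astype(np.float32)),q[:,2].mean(),len(q))
    lm=(Q[...,2]>.12)&(Q[...,2]<.132)&(abs(Q[...,0]+.035)<.05)&(abs(Q[...,1]+.12)<.05)
    q=Q[lm]; print(" head L",cv2.minEnclosingCircle(q[:,:2].astype(np.float32)),q[:,2].mean(),len(q))
    fm=(Q[...,2]>.08)&(Q[...,2]<.094)&(Q[...,0]<-.125)&(Q[...,0]>-.26)&(abs(Q[...,1]-.06)<.12)
    q=Q[fm]; print(" panel top L",q.min(0),q.max(0),cv2.minAreaRect(q[:,:2].astype(np.float32)),len(q))
    fm=(Q[...,2]>.017)&(Q[...,2]<.028)&(Q[...,0]<-.09)&(Q[...,0]>-.26)&(abs(Q[...,1]-.06)<.12)
    q=Q[fm]; print(" floor L",q.min(0),q.max(0),q[:,2].mean(),len(q))
E
```

```text
[[-3.000e-04  3.077e-01 -9.515e-01]
 [ 1.100e-03 -9.515e-01 -3.077e-01]
 [-1.000e+00 -1.100e-03 -1.000e-04]]
top handle [0.64530925 0.04821358] -0.9397562716443194 0.6125083165925235 0.7526396184465347 0.1265810175174257
 bowl 0.7203629612922668 0.04906716197729111 0.03268840163946152
 ridge L ((-0.03505492955446243, -0.11786532402038574), (0.05091235786676407, 0.017732294276356697), 2.314652919769287) 0.15251404584733527 143
 head L ((-0.03496145084500313, -0.11890189349651337), 0.030014850199222565) 0.12574327974465205 249
 panel top L [-0.22764742 -0.04493464  0.08008446] [-0.21341369  0.16648131  0.09297843] ((-0.2205120474100113, 0.06077553331851959), (0.21142300963401794, 0.014196516945958138), 89.9320297241211) 454
 floor L [-0.22752591 -0.05363067  0.01700477] [-0.10164323  0.16387281  0.02795104] 0.021821192492081164 2566
scene handle [0.64787699 0.04401823] -0.5349497174257801 0.6147236644385368 0.7541494467925662 0.12864386784328025
 bowl 0.7210845351219177 0.043186359107494354 0.033598512411117554
 ridge L ((-0.034086037427186966, -0.12222380936145782), (0.04952644929289818, 0.018335046246647835), 0.8274129629135132) 0.1536095101605678 160
 head L ((-0.033904872834682465, -0.12226441502571106), 0.03079334646463394) 0.12665193883732104 303
 panel top L [-0.23062928 -0.04845254  0.08002843] [-0.21056666  0.16521846  0.0920244 ] ((-0.22047102451324463, 0.05837421864271164), (0.21364006400108337, 0.019666967913508415), 89.757568359375) 411
 floor L [-0.22613555 -0.04865111  0.01705201] [-0.18596442  0.15406668  0.0279955 ] 0.024081554584335807 503
```

```bash
python3 -m creep '[0,-8,-12,0,0,0,60, 0,-18,-26,0,0,0,60, 0,-25,-34,0,0,0,60, 0,-24,-34,0,0,0,60, 0,-24,-34,0,0,0,60, 0,-24,-34,0,0,0,60, 0,-24,-34,0,0,0,60, 0,-24,-34,0,0,0,60, 0,-24,-34,0,0,0,60, 0,-24,-34,0,0,0,60, 0,-24,-34,0,0,0,60, 0,-24,-34,0,0,0,60, 0,-24,-34,0,0,0,60, 0,-24,-34,0,0,0,60, 0,-24,-34,0,0,0,60, 0,-24,-34,0,0,0,60, 0,-24,-34,0,0,0,60, 0,-24,-34,0,0,0,60, 0,-22,-30,0,0,0,60, 0,-16,-22,0,0,0,60]'
python3 -m creep '[0,-10,-13,0,0,0,60, 0,0,0,6.2,0,0,60, 0,0,0,6.2,0,0,60, 0,0,0,6.2,0,0,60,0,0,0,0,0,0,60]'
```

```text
time: 1.77
tool_pos: [0.6579, 0.0309, 0.2309]
tool_rot: [-0.111, -0.698, -0.111, 0.698]
ft_force: [-0.9, -0.2, -0.1]
width: 0.705
time: 2.18
tool_pos: [0.6658, 0.0415, 0.2309]
tool_rot: [0.006, -0.707, 0.006, 0.707]
ft_force: [0.5, 0.2, -0.3]
width: 0.705
```

```bash
python3 -m creep '[5,-2.5,-3,0,0,0,50, 20,-2.2,-2.6,0,0,0,50, 25,0,0,0,0,0,50, 25,0,0,0,0,0,50, 25,0,0,0,0,0,50, 17,0,0,0,0,0,50, 10,0,0,0,0,0,50,0,0,0,0,0,0,50]'
python3 - <<'E'
from h import *
from workcell import camera
o=get_obs();print(o["tool_pos"],o["ft_force"],o["q"])
c=camera("scene");p=proj(c,[.6715,.046,.123]).astype(int);print(p)
u,v=p[:2];i=c["img"][v-60:v+60,u-80:u+80];cv2.imwrite("pics/s2.png",cv2.resize(i,None,fx=5,fy=5,interpolation=cv2.INTER_CUBIC))
E
```

```text
time: 2.85
tool_pos: [0.6707, 0.0455, 0.1019]
tool_rot: [0.003, -0.706, 0.003, 0.708]
ft_force: [-0.8, -0.6, 0.5]
width: 0.583
[0.6707482  0.04553907 0.10185639] [-0.83303671 -0.60327289  0.52704549] [-2.09892152e-02  6.92638233e-01  1.34648767e+00  2.16379189e-05
  1.10617459e+00  1.55904155e+00]
[315 252   1]
```

View pics/s2.png

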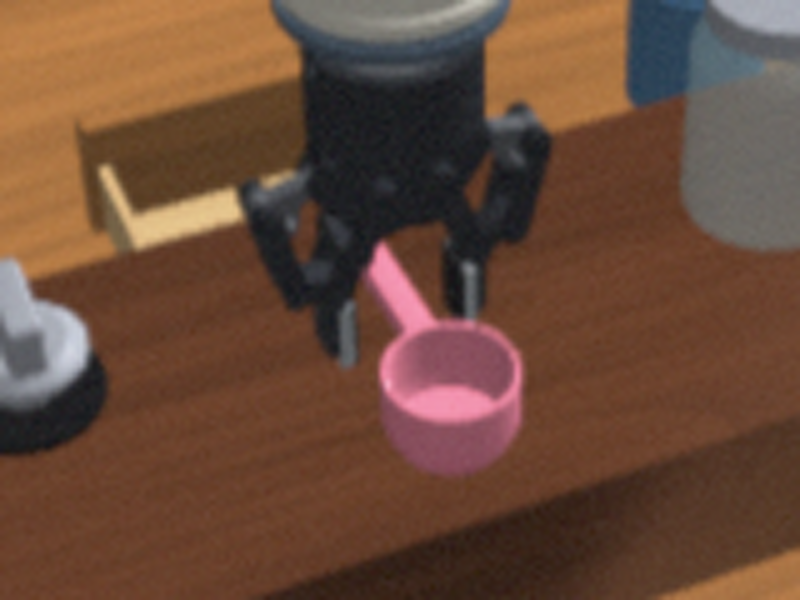

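The fingers straddle the pink handle, left pad at (345,335) and right pad at (470,290) in the crop. I'll close them now.

```bash
python3 -m creep '[-2,0,0,0,0,0,12, 0,0,0,0,0,0,8, 0,0,0,0,0,0,4, 0,0,0,0,0,0,4, 0,0,0,0,0,0,4, 0,0,0,0,0,0,4, 0,0,0,0,0,0,4, 0,0,0,0,0,0,4]'
python3 -m creep '[-8,0,0,0,0,0,4, -15,0,0,0,0,0,4, -20,0,0,0,0,0,4, -20,0,0,0,0,0,4,-10,0,0,0,0,0,4,0,0,0,0,0,0,4]'
python3 - <<'E'
from h import *
from workcell import camera
o=get_obs();print(o["tool_pos"],o["ft_force"],o["width"]*85.4); M=toolM(o);print(M.round(4))
c=camera("scene");p=proj(c,o["tool_pos"]).astype(int);print(p)
u,v=p[:2];i=c["img"][v-60:v+60,u-80:u+80];cv2.imwrite("pics/s3.png",cv2.resize(i,None,fx=5,fy=5,interpolation=cv2.INTER_CUBIC))
E
```

```text
time: 3.57
tool_pos: [0.6727, 0.0453, 0.1077]
tool_rot: [-0.004, 0.708, -0.004, -0.706]
ft_force: [-1.6, -0.8, 8.2]
width: 0.17
time: 4.07
tool_pos: [0.6733, 0.0453, 0.1823]
tool_rot: [-0.004, 0.709, -0.004, -0.705]
ft_force: [1.0, -0.1, -0.0]
width: 0.175
[0.67334092 0.04533202 0.18230572] [ 0.96443949 -0.05788619 -0.02277417] 14.966516265775448
[[ 4.600e-03 -1.170e-02 -9.999e-01]
 [-1.000e-04 -9.999e-01  1.170e-02]
 [-1.000e+00  0.000e+00 -4.600e-03]]
[314 233   1]
```

View pics/s3.png

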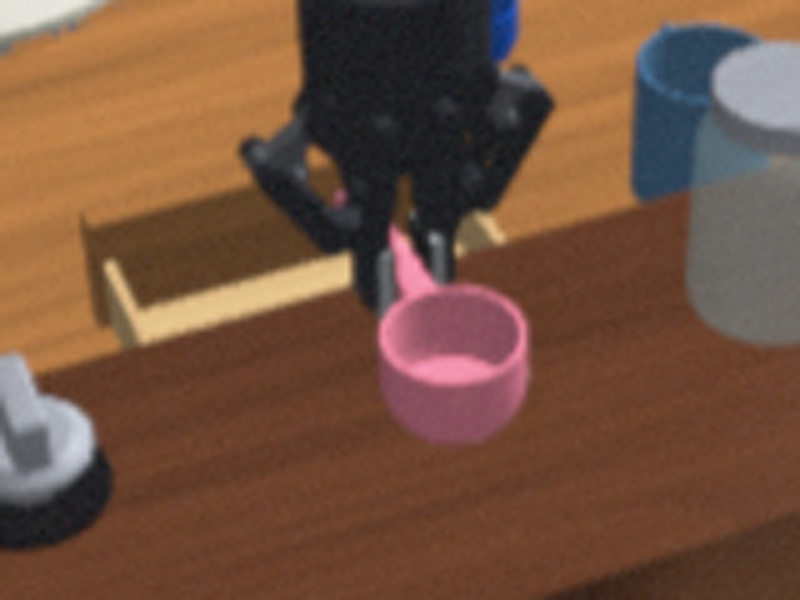

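```bash
python3 -m creep '[0,-2,12,0,0,0,4, 0,-2,22,0,0,0,4, 0,-2,30,0,0,0,4, 0,-2,30,0,0,0,4, 0,-2,30,0,0,0,4, 0,-2,25,0,0,0,4, 0,0,15,0,0,0,4, 0,0,8,-4,0,0,4]'
python3 -m creep '[0,0,0,-7,0,0,4, 0,0,0,-7,0,0,4, 0,0,0,-7,0,0,4, 0,0,0,-7,0,0,4, 0,0,0,-7,0,0,4, 0,0,0,-7,0,0,4, 0,0,0,-7,0,0,4, 0,0,0,-7,0,0,4, 0,0,0,-7,0,0,4, 0,0,0,-7,0,0,4, 0,0,0,-7,0,0,4, 0,0,0,-6,0,0,4, 0,0,0,-2,0,0,4, 0,0,0,0,0,0,4, 0,0,0,0,0,0,4]'
cat > look.py <<'E'
import sys
from h import *
from workcell import camera
n,cam,s=sys.argv[1],sys.argv[2],int(sys.argv[3])
o=get_obs();print("t",o["time"],"tcp",o["tool_pos"].round(4) if hasattr(o["tool_pos"],"round") else o["tool_pos"],"L",toL(o["tool_pos"]).round(4),"f",np.round(o["ft_force"],1),"w",round(o["width"]*85.4,1),"q",np.round(o["q"],3)); print(toolM(o).round(4).tolist())
c=camera(cam);np.savez(f"pics/{n}.npz",**c)
X=toW([float(a) for a in sys.argv[4:7]]) if len(sys.argv)>4 else o["tool_pos"]
u,v=proj(c,X)[:2].astype(int);u=np.clip(u,s*4//3,639-s*4//3);v=np.clip(v,s,399-s);print("crop centre",u,v)
i=c["img"][v-s:v+s,u-s*4//3:u+s*4//3];cv2.imwrite(f"pics/{n}.png",cv2.resize(i,(800,600),interpolation=cv2.INTER_CUBIC))
E
python3 look.py s4 scene 75 -.16 .06 .06;python3 look.py t4 top 75 -.16 .06 .06
```

```text
time: 4.78
tool_pos: [0.4971, 0.0596, 0.1782]
tool_rot: [-0.02, -0.706, -0.02, 0.708]
ft_force: [0.2, -0.3, -0.4]
width: 0.17
time: 6.03
tool_pos: [0.4997, 0.0594, 0.1785]
tool_rot: [-0.492, -0.507, -0.493, 0.508]
ft_force: [0.2, -1.1, -0.1]
width: 0.171
t 6.0333 tcp [0.4997 0.0594 0.1785] L [-0.1639  0.049   0.1785] f [ 0.2 -1.1 -0.1] w 14.6 q [-0.     0.39   1.707  0.     1.047  0.031]
[[-0.0014, 0.9995, -0.0309], [0.0, -0.0309, -0.9995], [-1.0, -0.0014, 0.0]]
crop centre 297 227
t 6.0833 tcp [0.4998 0.0593 0.1787] L [-0.1638  0.0489  0.1787] f [-0.1 -0.6  0.7] w 14.9 q [-0.     0.39   1.706 -0.     1.047  0.031]
[[-0.0011, 0.9995, -0.0312], [-0.0, -0.0312, -0.9995], [-1.0, -0.0011, 0.0001]]
crop centre 336 211
```

View pics/s4.png

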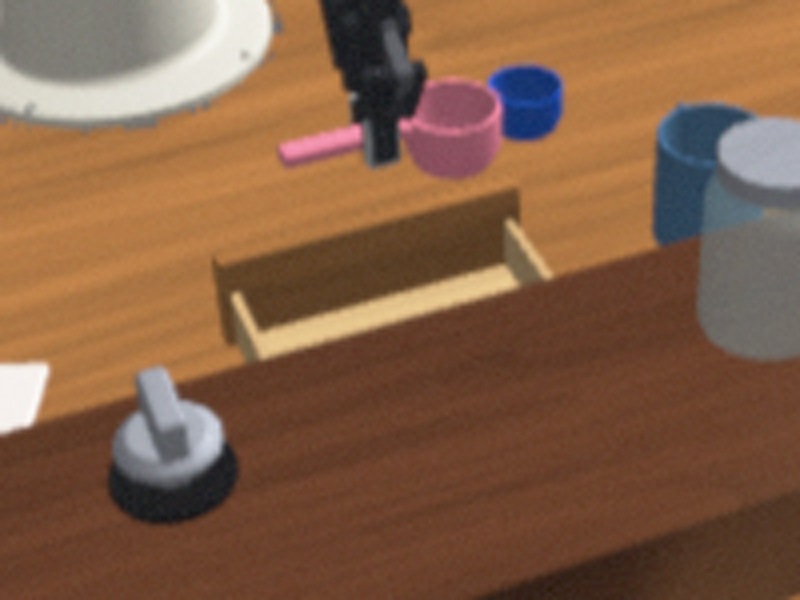

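View pics/t4.png

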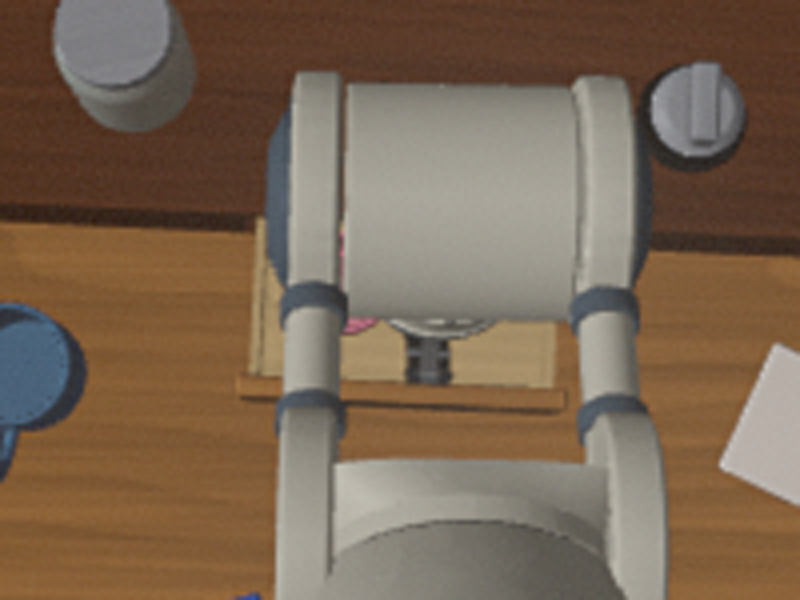

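Run:
```python
from h import *
c=np.load("pics/s4.npz");P=pts(c); hsv=cv2.cvtColor(c["img"],cv2.COLOR_BGR2HSV)
pk=(((hsv[...,0]>160)|(hsv[...,0]<3))&(hsv[...,1]>70)&(hsv[...,2]>100)&(P[...,2]>.1)&(P[...,2]<.3))
q=toL(P[pk]);print(len(q),np.percentile(q,[1,50,99],axis=0).round(4))
top=q[(q[:,1]>.08)&(q[:,2]>np.percentile(q[:,2],95)-.006)]
print(cv2.minEnclosingCircle(top[:,:2].astype(np.float32)))
b=q[q[:,1]<.035];print("handle end z",b.mean(0),b.min(0))
d=(P[...,2]>0.014)
```

```text
608 [[-0.1932 -0.0085  0.1675]
 [-0.157   0.0911  0.1915]
 [-0.1337  0.1248  0.2035]]
((-0.16372442245483398, 0.09793416410684586), 0.030664194375276566)
handle end z [-0.15970936  0.01206717  0.19803408] [-0.17044292 -0.01125019  0.19143979]
```

```bash
python3 -m creep '[8,0,0,0,0,0,4, 18,0,0,0,0,0,4, 25,0,0,0,0,0,4, 25,0,0,0,0,0,4, 22,0,0,0,0,0,4, 15,0,0,0,0,0,4, 10,0,0,0,0,0,4, 6,0,0,0,0,0,4, 4,0,0,0,0,0,4, 3,0,0,0,0,0,4, 0,0,0,0,0,0,4]'
python3 look.py s5 scene 60 -.16 .06 .04
```

```text
time: 7.05
tool_pos: [0.5004, 0.0594, 0.0433]
tool_rot: [0.493, 0.507, 0.493, -0.507]
ft_force: [-0.4, 0.2, -0.5]
width: 0.172
t 7.05 tcp [0.5004 0.0594 0.0433] L [-0.1632  0.049   0.0433] f [-0.4  0.2 -0.5] w 14.7 q [-0.     0.606  1.828 -0.     0.708  0.029]
[[0.0004, 0.9996, -0.0294], [-0.0, -0.0294, -0.9996], [-1.0, 0.0004, 0.0]]
crop centre 298 233
```

View pics/s5.png

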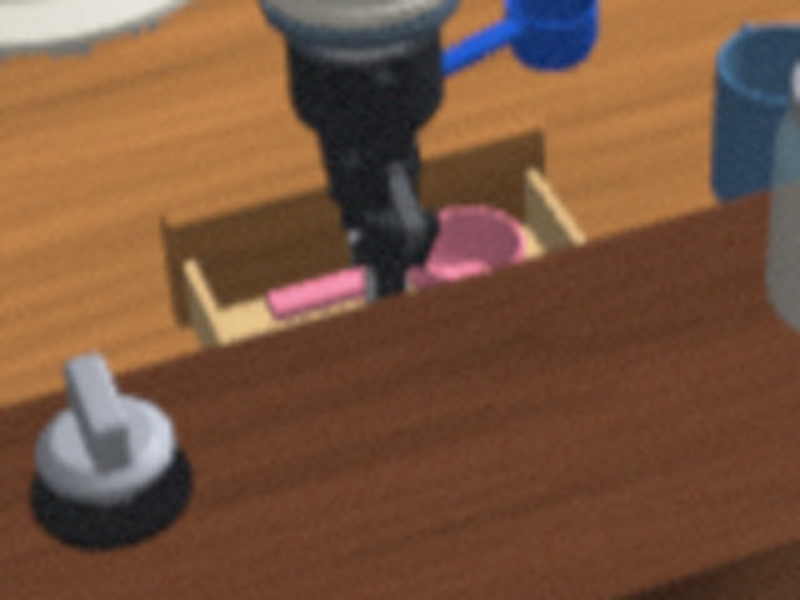

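```bash
python3 -m creep '[2,0,0,0,0,0,4, 1,0,0,0,0,0,4, 1,0,0,0,0,0,4, 0,0,0,0,0,0,4]'; python3 -m creep '[1,0,0,0,0,0,4, 0,0,0,0,0,0,4,0,0,0,0,0,0,4]'
```

```text
time: 7.43
tool_pos: [0.5002, 0.0594, 0.0393]
tool_rot: [0.493, 0.507, 0.493, -0.507]
ft_force: [-0.5, 0.7, -0.1]
width: 0.172
time: 7.68
tool_pos: [0.5002, 0.0594, 0.0383]
tool_rot: [0.493, 0.507, 0.493, -0.507]
ft_force: [1.1, 1.4, -0.5]
width: 0.171
```

```bash
python3 -m creep '[1,0,0,0,0,0,4, 0,0,0,0,0,0,4,0,0,0,0,0,0,4]'; python3 -m creep '[0.7,0,0,0,0,0,4, 0,0,0,0,0,0,4,0,0,0,0,0,0,4]'
```

```text
time: 7.93
tool_pos: [0.5005, 0.0592, 0.0377]
tool_rot: [0.493, 0.507, 0.492, -0.507]
ft_force: [-0.9, -3.9, 9.5]
width: 0.171
time: 8.18
tool_pos: [0.5009, 0.059, 0.0373]
tool_rot: [0.493, 0.508, 0.492, -0.507]
ft_force: [-1.3, -7.3, 17.3]
width: 0.169
```

Contact with the drawer floor is clear in the wrist force. I'll back off, release and lift.

```bash
python3 -m creep '[-1.3,0,0,0,0,0,4, 0,0,0,0,0,0,20, 0,0,0,0,0,0,30, 0,0,0,0,0,0,34, 0,0,0,0,0,0,34, 0,0,0,0,0,0,34]'; python3 -m creep '[-3,0,0,0,0,0,34, -6,0,0,0,0,0,34, -12,0,0,0,0,0,34, -22,0,0,0,0,0,34, -28,0,0,0,0,0,34, -30,0,0,0,0,0,34, -30,0,0,0,0,0,34, -20,0,0,0,0,0,34,-10,0,0,0,0,0,20,0,0,0,0,0,0,0]'
python3 look.py s6 scene 60 -.16 .06 .04
```

```text
time: 8.68
tool_pos: [0.5001, 0.0594, 0.0377]
tool_rot: [-0.493, -0.507, -0.493, 0.507]
ft_force: [0.5, 0.5, -0.1]
width: 0.399
time: 9.52
tool_pos: [0.5013, 0.0594, 0.2017]
tool_rot: [0.494, 0.508, 0.492, -0.506]
ft_force: [0.1, 0.6, -0.1]
width: 0.125
t 9.5167 tcp [0.5013 0.0594 0.2017] L [-0.1623  0.049   0.2017] f [ 0.1  0.6 -0.1] w 10.7 q [-0.     0.359  1.679  0.     1.099  0.029]
[[0.0045, 0.9996, -0.0292], [0.0, -0.0292, -0.9996], [-1.0, 0.0045, -0.0001]]
crop centre 298 233
```

View pics/s6.png

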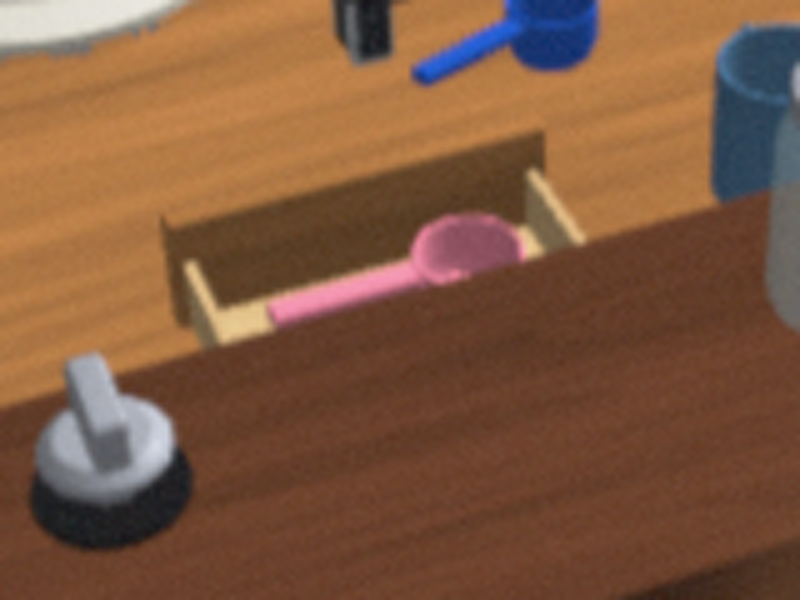

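```bash
python3 -m creep '[0,10,13,0,0,0,0, 0,18,24,0,0,0,0, 0,22,29,0,0,0,0, 0,22,29,0,0,0,0, 0,22,29,0,0,0,0, 0,18,24,0,0,0,0, 0,10,13,0,0,0,0, 0,5.7,7.7,4,0,0,0]'
python3 -m creep '[0,0,0,7,0,0,0, 0,0,0,7,0,0,0, 0,0,0,7,0,0,0, 0,0,0,7,0,0,0, 0,0,0,7,0,0,0, 0,0,0,7,0,0,0, 0,0,0,7,0,0,0, 0,0,0,7,0,0,0, 0,0,0,7,0,0,0, 0,0,0,7,0,0,0, 0,0,0,7,0,0,0, 0,0,0,7,0,0,0, 0,0,0,1.9,0,0,0, 0,0,0,0,0,0,0, 0,0,0,0,0,0,0]'
python3 look.py s7 scene 60 -.035 -.12 .15
```

```text
time: 10.23
tool_pos: [0.6234, -0.115, 0.1971]
tool_rot: [-0.474, -0.524, -0.475, 0.525]
ft_force: [-0.8, 1.0, 0.2]
width: -0.001
time: 11.48
tool_pos: [0.6224, -0.1128, 0.1978]
tool_rot: [0.009, -0.706, 0.009, 0.708]
ft_force: [0.8, 0.9, 0.1]
width: -0.0
t 11.4833 tcp [ 0.6224 -0.1128  0.1978] L [-0.0366 -0.1199  0.1978] f [0.8 0.9 0.1] w -0.0 q [-0.274  0.537  1.365  0.     1.241  1.323]
[[-0.0016, -0.0258, -0.9997], [0.0005, -0.9997, 0.0258], [-1.0, -0.0004, 0.0017]]
crop centre 237 251
```

View pics/s7.png

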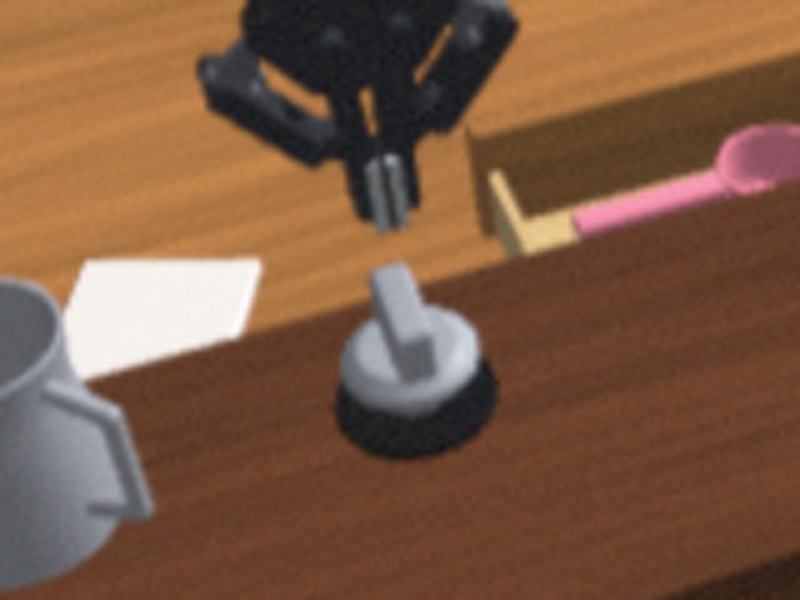

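```bash
python3 -m creep '[10,0,-1.5,0,0,0,0, 15,0,0,0,0,0,0, 10,0,0,0,0,0,0, 5,0,0,0,0,0,0, 0,0,0,0,0,0,0]'; python3 -m creep '[2,0,0,0,0,0,0, 2,0,0,0,0,0,0, 2,0,0,0,0,0,0, 0,0,0,0,0,0,0]';  python3 -m creep '[2,0,0,0,0,0,0, 2,0,0,0,0,0,0, 2,0,0,0,0,0,0, 0,0,0,0,0,0,0]'
```

```text
time: 11.95
tool_pos: [0.6236, -0.1128, 0.1572]
tool_rot: [0.01, -0.706, 0.009, 0.708]
ft_force: [0.1, 0.3, 0.5]
width: 0.005
time: 12.28
tool_pos: [0.6246, -0.1131, 0.153]
tool_rot: [-0.01, 0.707, -0.01, -0.707]
ft_force: [0.3, -0.9, 2.3]
width: -0.001
time: 12.62
tool_pos: [0.6247, -0.1131, 0.1472]
tool_rot: [-0.01, 0.707, -0.01, -0.707]
ft_force: [1.9, -0.6, 2.3]
width: -0.0
```

```bash
python3 -m creep '[2,0,0,0,0,0,0, 2,0,0,0,0,0,0, 0,0,0,0,0,0,0, 0,0,0,0,0,0,0]'; python3 -m creep '[1,0,0,0,0,0,0, 1,0,0,0,0,0,0, 1,0,0,0,0,0,0, 0,0,0,0,0,0,0]'
```

```text
time: 12.95
tool_pos: [0.6246, -0.1131, 0.1431]
tool_rot: [-0.01, 0.707, -0.01, -0.707]
ft_force: [1.5, 0.0, 3.7]
width: -0.003
time: 13.28
tool_pos: [0.6246, -0.1131, 0.14]
tool_rot: [-0.01, 0.707, -0.01, -0.707]
ft_force: [-0.1, 0.6, 4.8]
width: -0.002
```

```bash
python3 -m creep '[0.7,0,0,0,0,0,0, 0,0,0,0,0,0,0,0,0,0,0,0,0,0]'; python3 -m creep '[0.7,0,0,0,0,0,0, 0,0,0,0,0,0,0,0,0,0,0,0,0,0]'
```

```text
time: 13.53
tool_pos: [0.6248, -0.1131, 0.1399]
tool_rot: [-0.01, 0.707, -0.01, -0.707]
ft_force: [-0.8, 1.0, 13.2]
width: -0.002
time: 13.78
tool_pos: [0.6251, -0.1132, 0.1398]
tool_rot: [-0.01, 0.708, -0.01, -0.706]
ft_force: [-3.0, 0.6, 20.6]
width: -0.002
```

```bash
python3 -m creep '[-3,0,0,0,0,0,0, -10,0,0,0,0,0,0, -25,0,0,0,0,0,0, -25,0,0,0,0,0,0, -10,0,0,0,0,0,0, 0,0,0,0,0,0,0]'
python3 look.py s8 scene 60 -.035 -.12 .15
python3 - <<'E'
from h import *
c=np.load("pics/s8.npz");Q=toL(pts(c))
m=(Q[...,2]>.131)&(Q[...,2]<.165)&(abs(Q[...,0]+.035)<.03)&(abs(Q[...,1]+.12)<.03)
print(m.sum(),np.percentile(Q[m][:,2],[10,50,90,99]))
E
```

```text
time: 14.28
tool_pos: [0.6254, -0.1133, 0.2142]
tool_rot: [-0.009, 0.708, -0.01, -0.706]
ft_force: [0.3, 1.3, 0.5]
width: -0.003
t 14.2833 tcp [ 0.6254 -0.1133  0.2142] L [-0.0335 -0.1202  0.2142] f [0.3 1.3 0.5] w -0.2 q [-0.273  0.522  1.343 -0.     1.273  1.325]
[[0.0038, -0.0275, -0.9996], [-0.0011, -0.9996, 0.0275], [-1.0, 0.001, -0.0038]]
crop centre 237 251
173 [0.13544564 0.14355266 0.14535847 0.14652303]
```

View pics/s8.png

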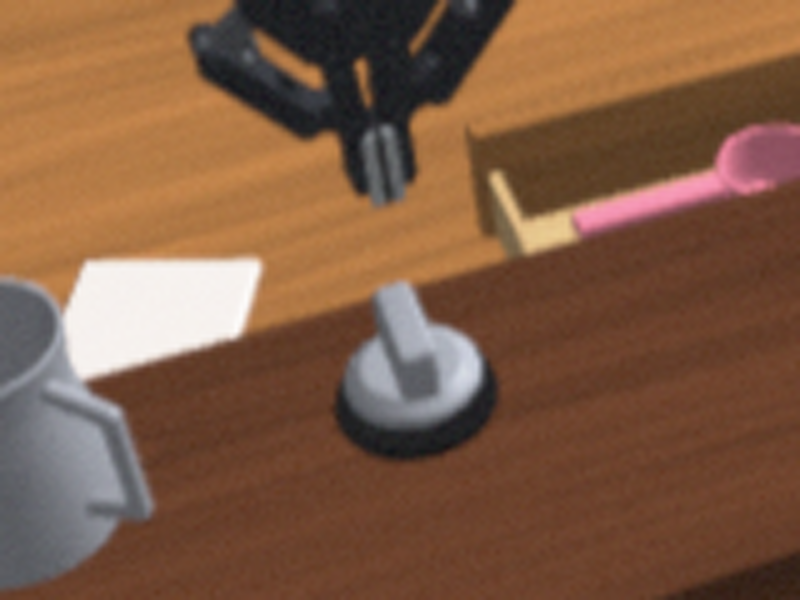

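```bash
python3 -m creep '[0,-9,12,0,0,0,0, 0,-18,24,0,0,0,0, 0,-22,29,0,0,0,0, 0,-22,29,0,0,0,0, 0,-22,29,0,0,0,0, 0,-22,29,0,0,0,0, 0,-22,29,0,0,0,0, 0,-18,24,0,0,0,0, 0,-15,19,0,0,0,0, 0,-10,12.5,0,0,0,0, 0,0,0,0,0,0,0]'; python3 look.py s9 scene 90 -.2 .06 .05
```

```text
time: 15.25
tool_pos: [0.3894, 0.0748, 0.2104]
tool_rot: [0.009, -0.706, 0.009, 0.708]
ft_force: [0.3, -0.8, 0.4]
width: 0.001
t 15.25 tcp [0.3894 0.0748 0.2104] L [-0.2746  0.0614  0.2104] f [ 0.3 -0.8  0.4] w 0.1 q [0.039 0.203 1.895 0.    1.047 1.635]
[[-0.0037, -0.026, -0.9997], [0.0002, -0.9997, 0.026], [-1.0, -0.0001, 0.0037]]
crop centre 292 221
```

View pics/s9.png

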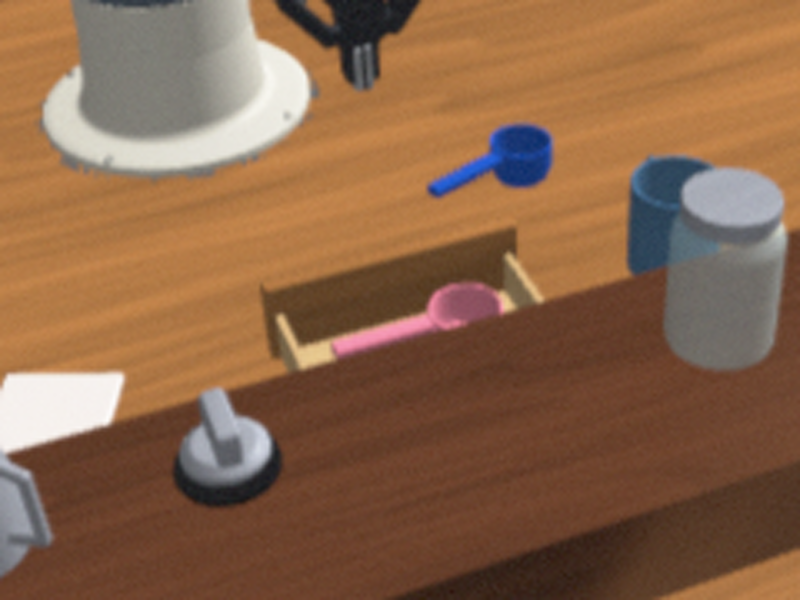

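```bash
python3 -m creep '[10,0,0,0,0,0,0, 20,0,0,0,0,0,0, 28,0,0,0,0,0,0, 28,0,0,0,0,0,0, 28,0,0,0,0,0,0, 25,0,0,0,0,0,0, 15,0,0,0,0,0,0, 10,0,0,0,0,0,0, 2,0,0,0,0,0,0, 0,0,0,0,0,0,0]'; python3 -m creep '[0,0,-8,0,0,0,0, 0,0,-10,0,0,0,0, 0,0,-6,0,0,0,0, 0,0,-5,0,0,0,0, 0,0,-4,0,0,0,0, 0,0,-4,0,0,0,0]'
```

```text
time: 16.13
tool_pos: [0.3928, 0.073, 0.0446]
tool_rot: [0.01, -0.706, 0.01, 0.708]
ft_force: [-0.3, -1.1, 0.4]
width: 0.002
time: 16.63
tool_pos: [0.4302, 0.0724, 0.0457]
tool_rot: [0.01, -0.707, 0.01, 0.707]
ft_force: [-1.6, -0.2, 0.6]
width: 0.001
```

```bash
python3 -m creep '[0,0,-7,0,0,0,0, 0,0,-8,0,0,0,0, 0,0,-8,0,0,0,0, 0,0,-8,0,0,0,0, 0,0,-8,0,0,0,0, 0,0,-8,0,0,0,0, 0,0,-7,0,0,0,0,0,0,-6,0,0,0,0,0,0,-4,0,0,0,0,0,0,0,0,0,0,0]'; python3 look.py s10 scene 75 -.12 .06 .05
```

```text
time: 17.47
tool_pos: [0.4951, 0.0706, 0.0455]
tool_rot: [-0.01, 0.707, -0.01, -0.707]
ft_force: [0.5, -0.5, -0.4]
width: -0.0
t 17.4667 tcp [0.4951 0.0706 0.0455] L [-0.1688  0.0601  0.0455] f [ 0.5 -0.5 -0.4] w -0.0 q [0.022 0.598 1.836 0.    0.706 1.621]
[[0.0011, -0.0276, -0.9996], [0.0, -0.9996, 0.0276], [-1.0, -0.0001, -0.0011]]
crop centre 303 239
```

View pics/s10.png

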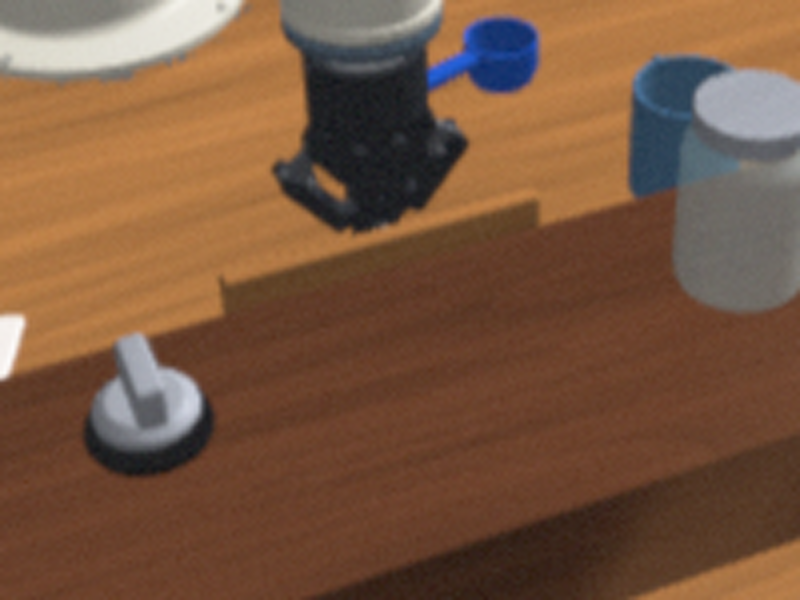

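```bash
python3 -m creep '[0,0,-5,0,0,0,0, 0,0,-6,0,0,0,0, 0,0,-6,0,0,0,0, 0,0,-5,0,0,0,0, 0,0,-4,0,0,0,0, 0,0,-2,0,0,0,0]';  python3 -m creep '[0,0,-2,0,0,0,0, 0,0,-2,0,0,0,0, 0,0,-2,0,0,0,0, 0,0,0,0,0,0,0]'; python3 -m creep '[0,0,-2,0,0,0,0, 0,0,-2,0,0,0,0, 0,0,0,0,0,0,0]'
```

```text
time: 18.02
tool_pos: [0.5227, 0.0698, 0.0455]
tool_rot: [-0.01, 0.707, -0.01, -0.707]
ft_force: [-1.3, 1.5, 1.3]
width: -0.002
time: 18.35
tool_pos: [0.5278, 0.0697, 0.0454]
tool_rot: [0.01, -0.707, 0.01, 0.707]
ft_force: [-3.0, -0.4, 0.5]
width: -0.003
time: 18.6
tool_pos: [0.5277, 0.0696, 0.0449]
tool_rot: [0.01, -0.704, 0.01, 0.71]
ft_force: [-21.7, 0.2, 10.4]
width: -0.002
```

```bash
python3 -m creep '[0,0,4,0,0,0,0, 0,0,10,0,0,0,0, 0,0,20,0,0,0,0, 0,0,25,0,0,0,0, -10,0,15,0,0,0,0, -25,0,0,0,0,0,0, -35,0,0,0,0,0,0, -38,0,0,0,0,0,0, -38,0,0,0,0,0,30, -20,0,0,0,0,0,50, 0,0,0,0,0,0,50]'; python3 look.py s11 scene 75 -.12 .0 .05; python3 look.py t11 top 75 -.12 .0 .05
python3 - <<'E'
from h import *
for n in("s11","t11"):
    c=np.load(f"pics/{n}.npz");Q=toL(pts(c))
    fm=(Q[...,2]>.08)&(Q[...,2]<.0905)&(Q[...,0]<-.112)&(Q[...,0]>-.26)&(abs(Q[...,1]-.06)<.12)
    q=Q[fm]; print(n,len(q),np.percentile(q,[2,50,98],axis=0).round(4))
    m=(Q[...,2]>.131)&(Q[...,2]<.165)&(abs(Q[...,0]+.035)<.03)&(abs(Q[...,1]+.12)<.03)
    print(m.sum(),np.percentile(Q[m][:,2],[10,50,90,99]),cv2.minAreaRect(Q[m][:,:2].astype(np.float32)))
E
```

```text
time: 19.52
tool_pos: [0.4598, 0.0718, 0.2158]
tool_rot: [-0.01, 0.71, -0.01, -0.704]
ft_force: [1.0, 0.4, 0.8]
width: 0.422
t 19.5167 tcp [0.4598 0.0718 0.2158] L [-0.2041  0.0603  0.2158] f [1.  0.4 0.8] w 36.1 q [0.026 0.286 1.751 0.    1.097 1.625]
[[0.0081, -0.0274, -0.9996], [0.0002, -0.9996, 0.0274], [-1.0, -0.0005, -0.0081]]
crop centre 281 246
t 19.5667 tcp [0.459  0.0717 0.2136] L [-0.2049  0.0602  0.2136] f [ 0.1 -0.3 -1.2] w 43.5 q [ 0.026  0.289  1.754 -0.     1.094  1.625]
[[0.0054, -0.0274, -0.9996], [0.0001, -0.9996, 0.0274], [-1.0, -0.0003, -0.0054]]
crop centre 359 197
s11 135 [[-0.1247 -0.0456  0.0859]
 [-0.1197  0.0501  0.0885]
 [-0.1152  0.1567  0.0903]]
173 [0.13562273 0.14335823 0.14534097 0.14720423] ((-0.0350322388112545, -0.12214050441980362), (0.05141837149858475, 0.017804116010665894), 0.7062678933143616)
t11 2 [[-0.1145  0.1249  0.084 ]
 [-0.1133  0.1249  0.0843]
 [-0.1121  0.125   0.0846]]
142 [0.13743265 0.14212382 0.14549216 0.14718769] ((-0.03441634774208069, -0.11805741488933563), (0.0511762872338295, 0.017041673883795738), 1.269466519355774)
```

View pics/s11.png

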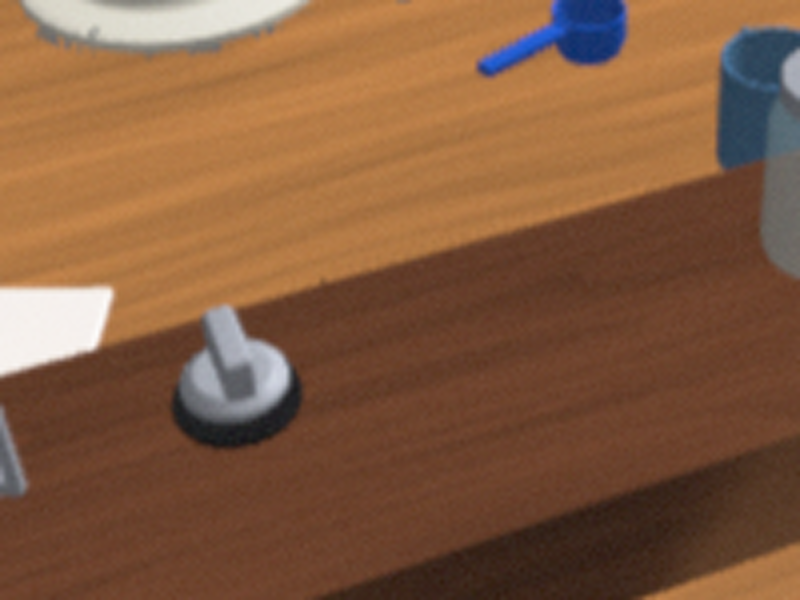

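View pics/t11.png

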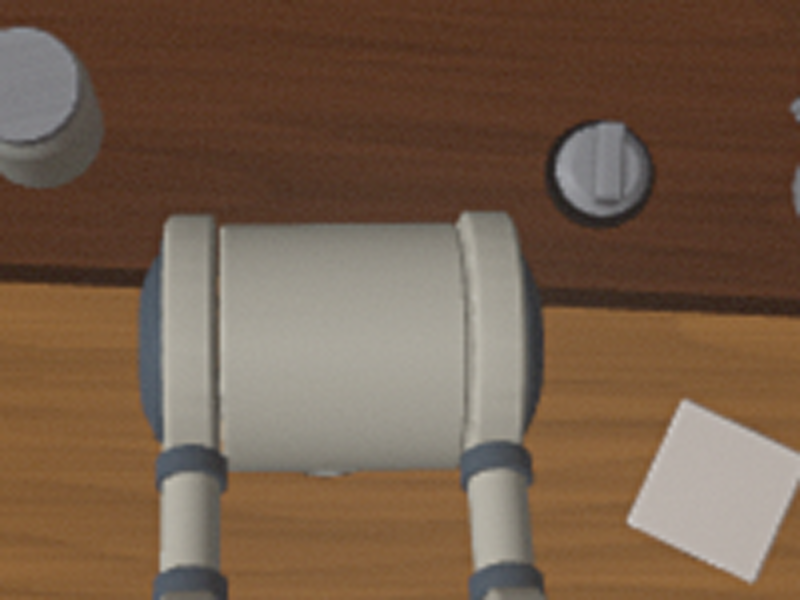

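```bash
python3 -m creep '[0,10,-9,0,0,0,50, 0,18,-17,0,0,0,50, 0,24,-22,0,0,0,50, 0,24,-23,0,0,0,50, 0,24,-23,0,0,0,50, 0,24,-23,0,0,0,50, 0,22,-21,0,0,0,50, 0,18,-17,0,0,0,50, 0,11,-10,0,0,0,50, 0,5,-5,0,0,0,50, 0,0,0,0,0,0,50]'; python3 look.py s12 scene 60 -.035 -.12 .15
```

```text
time: 20.53
tool_pos: [0.6231, -0.1143, 0.2098]
tool_rot: [0.01, -0.706, 0.01, 0.708]
ft_force: [-0.4, 0.3, -0.3]
width: 0.587
t 20.5333 tcp [ 0.6231 -0.1143  0.2098] L [-0.0358 -0.1214  0.2098] f [-0.4  0.3 -0.3] w 50.2 q [-0.276  0.526  1.348 -0.     1.269  1.324]
[[-0.0017, -0.0288, -0.9996], [0.0003, -0.9996, 0.0288], [-1.0, -0.0003, 0.0017]]
crop centre 237 251
```

View pics/s12.png

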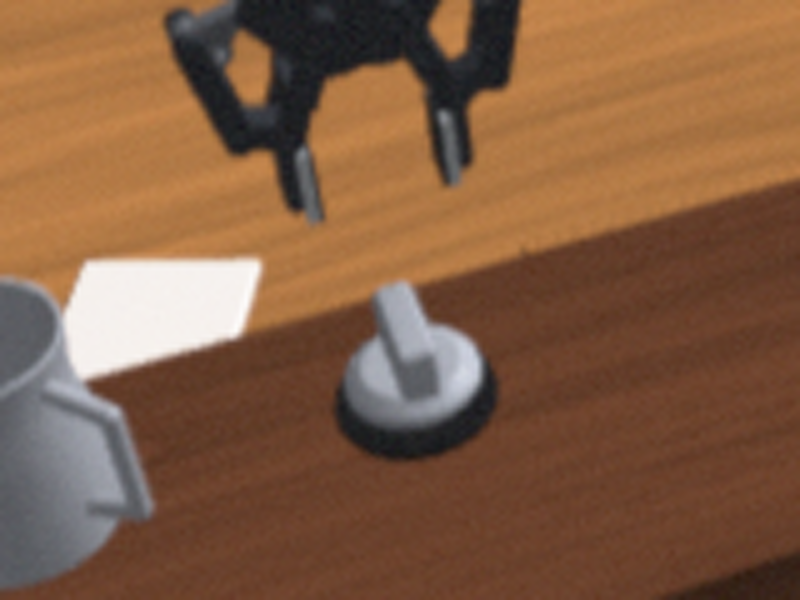

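```bash
python3 -m creep '[10,-1.3,-0.8,0,0,0,50, 20,0,0,0,0,0,50, 22,0,0,0,0,0,50, 18,0,0,0,0,0,50, 12,0,0,0,0,0,50, 6,0,0,0,0,0,50, 0,0,0,0,0,0,50]';  python3 look.py s13 scene 60 -.035 -.12 .15
```

```text
time: 21.17
tool_pos: [0.6228, -0.111, 0.1222]
tool_rot: [0.01, -0.706, 0.009, 0.708]
ft_force: [-0.2, -0.6, 0.5]
width: 0.588
t 21.1667 tcp [ 0.6228 -0.111   0.1222] L [-0.0362 -0.118   0.1222] f [-0.2 -0.6  0.5] w 50.2 q [-0.271  0.62   1.44   0.     1.083  1.327]
[[-0.0021, -0.027, -0.9996], [0.0007, -0.9996, 0.027], [-1.0, -0.0006, 0.0021]]
crop centre 237 251
```

View pics/s13.png

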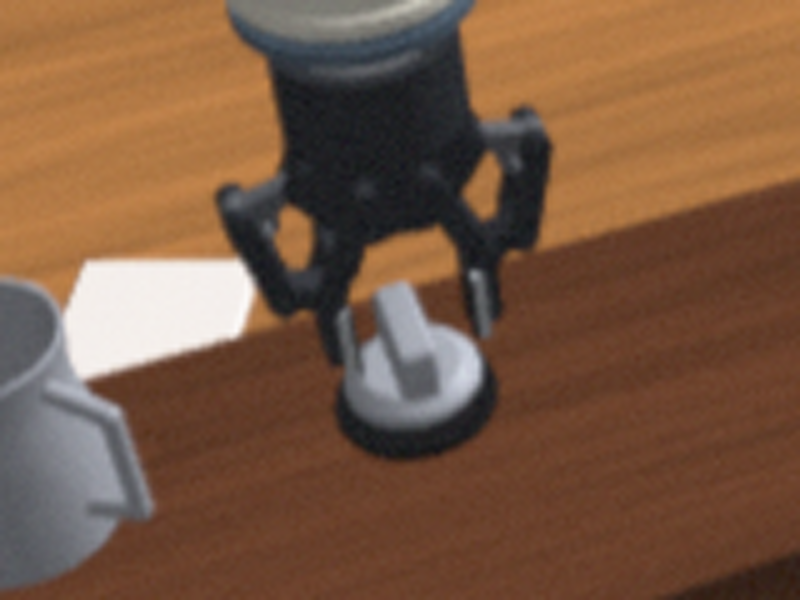

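```bash
python3 -m creep '[0,1.8,-1.2,0,0,0,40, 0,0,0,0,0,0,26, 0,0,0,0,0,0,22, 0,0,0,0,0,0,22]'; python3 -m creep '[0,0,0,0,0,0,14, 0,0,0,0,0,0,12, 0,0,0,0,0,0,10, 0,0,0,0,0,0,10, 0,0,0,0,0,0,10]'
```

```text
time: 21.55
tool_pos: [0.6252, -0.1137, 0.1241]
tool_rot: [-0.01, 0.707, -0.01, -0.707]
ft_force: [0.5, 0.7, -0.8]
width: 0.255
time: 21.97
tool_pos: [0.6251, -0.1141, 0.1239]
tool_rot: [-0.009, 0.707, -0.01, -0.707]
ft_force: [-1.6, -5.3, 4.5]
width: 0.194
```

```bash
python3 -m creep '[0,0.5,0,4,0,0,10, 0,0,0,6,0,0,10, 0,0,0,6,0,0,10, 0,0,0,6,0,0,10, 0,0,0,6,0,0,10]'; python3 -m creep '[0,0,0,6,0,0,10, 0,0,0,6,0,0,10, 0,0,0,6,0,0,10, 0,0,0,6,0,0,10, 0,0,0,5,0,0,10, 0,0,0,3,0,0,10,0,0,0,0,0,0,10,0,0,0,0,0,0,10]'; python3 look.py s14 scene 60 -.035 -.12 .15
```

```text
time: 22.38
tool_pos: [0.6251, -0.1147, 0.1239]
tool_rot: [-0.182, 0.684, -0.183, -0.683]
ft_force: [-1.5, -7.8, 4.2]
width: 0.195
time: 23.05
tool_pos: [0.6247, -0.1152, 0.1238]
tool_rot: [-0.362, 0.608, -0.363, -0.607]
ft_force: [-3.0, -9.8, 5.0]
width: 0.193
t 23.05 tcp [ 0.6247 -0.1152  0.1238] L [-0.0342 -0.1221  0.1238] f [-3.  -9.8  5. ] w 16.5 q [-2.750e-01  6.200e-01  1.434e+00 -2.000e-03  1.087e+00  2.372e+00]
[[0.0, -0.8797, -0.4755], [-0.0017, -0.4755, 0.8797], [-1.0, 0.0008, -0.0015]]
crop centre 237 251
```

View pics/s14.png

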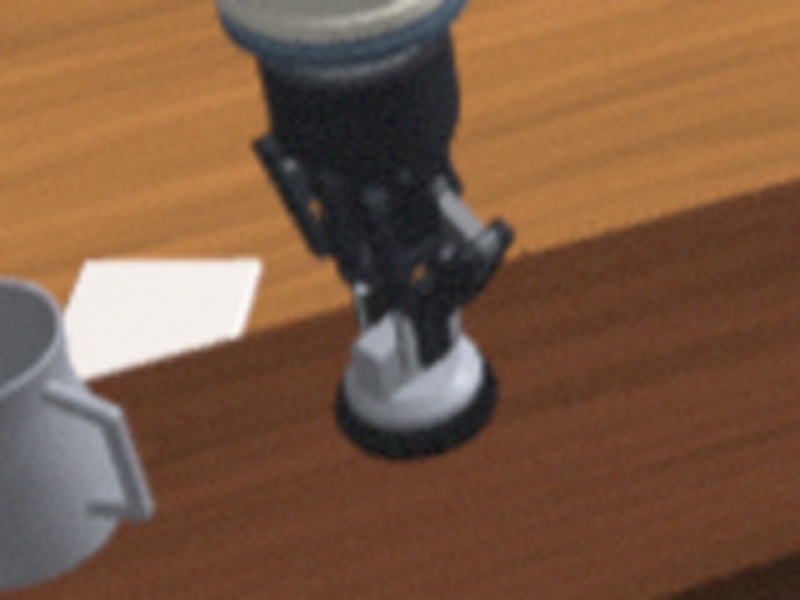

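```bash
python3 -m creep '[-1,0.7,-1.3,0,0,0,10, -2,0,0,0,0,0,10, -2,0,0,0,0,0,10, -2,0,0,0,0,0,10, -1,0,0,0,0,0,10, 0,0,0,0,0,0,10]'
```

```text
time: 23.6
tool_pos: [0.6248, -0.1155, 0.1317]
tool_rot: [0.362, -0.607, 0.362, 0.607]
ft_force: [-2.4, -4.2, 2.8]
width: 0.197
```

```bash
python3 -m creep '[-1.5,0,0,0,0,0,10, -1,0,0,0,0,0,10, 0,0,0,0,0,0,10]'; python3 -m creep '[0,0,0,0,0,0,30, 0,0,0,0,0,0,50, 0,0,0,0,0,0,70, 0,0,0,0,0,0,80, 0,0,0,0,0,0,80]'; python3 -m creep '[-10,0,0,0,0,0,80, -25,0,0,0,0,0,80, -30,0,0,0,0,0,80, -30,0,0,0,0,0,80, -10,0,0,0,0,0,80, 0,0,0,0,0,0,80]'
```

```text
time: 23.85
tool_pos: [0.6247, -0.1156, 0.1342]
tool_rot: [0.362, -0.607, 0.362, 0.608]
ft_force: [-3.5, -3.6, 1.7]
width: 0.199
time: 24.27
tool_pos: [0.6249, -0.1153, 0.1339]
tool_rot: [0.362, -0.607, 0.362, 0.608]
ft_force: [-0.1, -0.1, 0.7]
width: 0.893
time: 24.77
tool_pos: [0.6263, -0.1159, 0.2428]
tool_rot: [-0.362, 0.609, -0.361, -0.605]
ft_force: [0.3, -0.1, -0.8]
width: 0.936
```

```bash
python3 -m creep '[0,0,0,0,0,0,80, 0,0,0,0,0,0,80, 0,0,0,0,0,0,80, 0,0,0,0,0,0,80, 0,0,0,0,0,0,80, 0,0,0,0,0,0,80, 0,0,0,0,0,0,80, 0,0,0,0,0,0,80, 0,0,0,0,0,0,80, 0,0,0,0,0,0,80, 0,0,0,0,0,0,80, 0,0,0,0,0,0,80]'; python3 look.py s15 scene 75 -.05 -.05 .12; python3 look.py t15 top 150 -.05 0 .1
python3 - <<'E'
from h import *
for n in("s15","t15"):
    c=np.load(f"pics/{n}.npz");Q=toL(pts(c))
    m=(Q[...,2]>.144)&(Q[...,2]<.165)&(abs(Q[...,0]+.035)<.035)&(abs(Q[...,1]+.12)<.035)
    if m.sum():print(n,m.sum(),np.percentile(Q[m][:,2],[10,50,90,99]),cv2.minAreaRect(Q[m][:,:2].astype(np.float32)))
    fm=(Q[...,2]>.08)&(Q[...,2]<.0905)&(Q[...,0]<-.112)&(Q[...,0]>-.26)&(abs(Q[...,1]-.06)<.12)
    q=Q[fm]; print(len(q),np.percentile(q,[2,50,98],axis=0).round(4)) if len(q) else 0
E
```

```text
time: 25.77
tool_pos: [0.6249, -0.1155, 0.239]
tool_rot: [-0.362, 0.607, -0.362, -0.607]
ft_force: [-0.3, 0.3, -0.3]
width: 0.934
t 25.7667 tcp [ 0.6249 -0.1155  0.239 ] L [-0.034  -0.1225  0.239 ] f [-0.3  0.3 -0.3] w 79.7 q [-0.277  0.502  1.308  0.     1.332  2.369]
[[0.0001, -0.8795, -0.4759], [-0.0, -0.4759, 0.8795], [-1.0, -0.0001, -0.0001]]
crop centre 268 248
t 25.8167 tcp [ 0.6249 -0.1155  0.239 ] L [-0.034  -0.1225  0.239 ] f [-0.6 -0.  -0.2] w 80.2 q [-0.277  0.502  1.308 -0.     1.332  2.369]
[[0.0, -0.8795, -0.476], [-0.0, -0.476, 0.8795], [-1.0, -0.0, -0.0]]
crop centre 362 168
s15 165 [0.14829789 0.15408376 0.15615566 0.1576941 ] ((-0.033714938908815384, -0.12195586413145065), (0.018330805003643036, 0.050830062478780746), 89.93525695800781)
136 [[-0.1243 -0.0452  0.086 ]
 [-0.1195  0.0496  0.0886]
 [-0.1151  0.1599  0.0904]]
t15 1 [0.14917629 0.14917629 0.14917629 0.14917629] ((-0.05740644782781601, -0.1273902952671051), (0.0, 0.0), 0.0)
360 [[-0.1238 -0.0414  0.0806]
 [-0.1184  0.0621  0.0858]
 [-0.1123  0.1629  0.0901]]
```

View pics/s15.png

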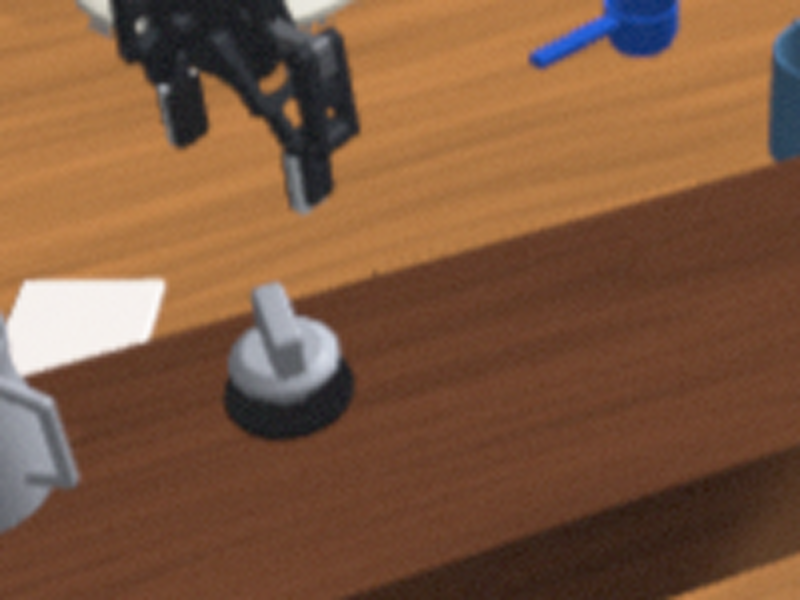

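View pics/t15.png

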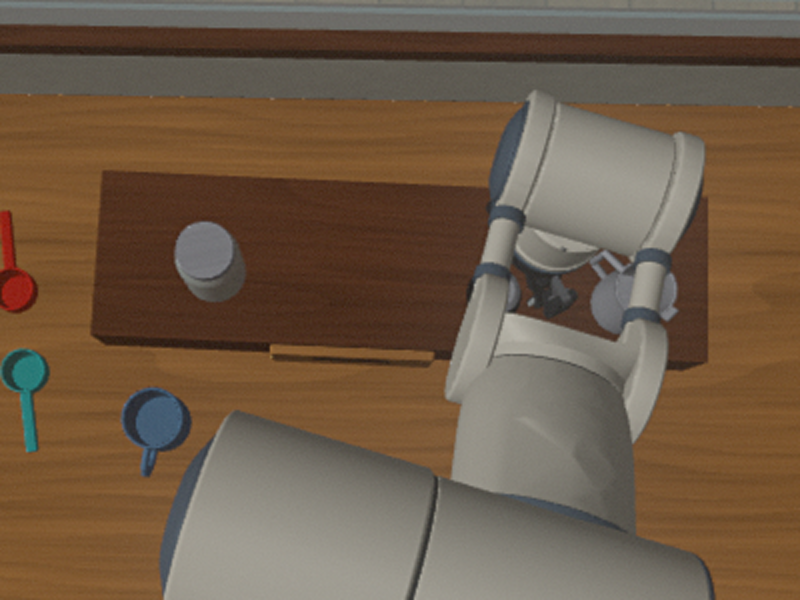

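The latch has risen, its ridge top at 0.154, and has turned back along the ledge's x. The drawer front is flush. I'll compare the bystanders with the first picture.

Run:
```python
from h import *
a=np.load("pics/scene0.npz");b=np.load("pics/s15.npz");A=toL(pts(a));B=toL(pts(b))
for n,(x,y,w) in {"jar":(0,.24,.07),"pitcher":(-.02,-.3,.09),"coaster":(-.23,-.225,.08),"mug":(-.2,.32,.08)}.items():
    for Q in(A,B):
        lo=.004 if n=="coaster" else .1 if n in("jar","pitcher") else .03
        hi=.02 if n=="coaster" else .23
        m=(abs(Q[...,0]-x)<w)&(abs(Q[...,1]-y)<w)&(Q[...,2]>lo)&(Q[...,2]<hi); print(n,m.sum(),Q[m].mean(0).round(4))
d=cv2.absdiff(a["img"],b["img"]).max(2)
for n,(u,v) in {"jar":(390,210),"pitcher":(158,278),"coaster":(188,253),"mug":(373,195)}.items(): print(n,(d[v-18:v+18,u-18:u+18]>30).sum())
```

```text
jar 1836 [-0.0017  0.2281  0.1745]
jar 1822 [-0.0017  0.2281  0.1748]
pitcher 2346 [-0.026  -0.2873  0.1555]
pitcher 2342 [-0.0259 -0.2872  0.1557]
coaster 707 [-0.2417 -0.2185  0.0101]
coaster 708 [-0.2419 -0.2184  0.0101]
mug 472 [-0.221   0.2989  0.0677]
mug 473 [-0.2208  0.2987  0.0675]
jar 0
pitcher 0
coaster 0
mug 0
```

```bash
python3 -c "
from workcell import job_done,get_obs
o=get_obs();print(o['time'],o['ft_force'],o['width']);print(job_done())"
```

```text
25.8667 [-0.97639145  0.05779681  0.0560469 ] 0.9351949665331114
the job is handed in; nothing more can be done
None
```

The job is handed in at 25.9 s: the pink scoop is in the drawer and the drawer is shut, with the latch back up.

1. **Scoop:** I pinched it by the handle, turned it to lie across the open drawer and set it on the drawer floor.
2. **Latch down:** I pressed it with the drawer still open until it bottomed. It then stayed down, with its top at about 0.143 m.
3. **Drawer:** I pushed it home to its hard stop.
4. **Latch release:** I turned the knob 60° clockwise, let it rise about 10 mm in the grip, then let go.

**Last checks:**
- **Latch:** its top is at about 0.154 m (fully up), with the ridge turned back along the ledge's x by itself.
- **Drawer:** its front face is at x = -0.124 m in the ledge frame. I take that as home from the 14 mm panel and the hard stop.
- **Bystanders:** jar, pitcher, coaster and mug show no image change and moved by less than 0.3 mm.
- **Robot:** the gripper is open, clear of everything and about 85 mm above the latch.

**Not checked:**
- I did not pull on the drawer to test the lock.
- The scoop is out of sight inside; I last saw it standing in the drawer, part-way through the push-in.
- The highest wrist force I read was about 24 N, during the drawer push.
- The two cameras disagreed by about 3–4 mm in y, so I used the mean.

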